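# Open the trimmings bin by its lever and let the lid down softly

### The job

A ramekin has been left on the lid of the trimmings bin, the one with the green lever: with your fingers push it, sliding, off the lid until it stands wholly on the level steel shelf beside the bin, without picking it up. Then press the green lever right down so that the lid stands wide open, keep it open for three seconds while the cook drops in the trimmings, and let the lever up slowly so that the lid comes down softly and does not slam. Work the lid by the lever only, and leave the blue-lever bin and everything else as it is.

Things in the scene. Friction and masses are not known exactly. Their poses are not given: they have to be found in the camera images.
- shelf: Fixed steel shelf between the two bins, 240 mm deep (x -108 to +132 mm), 170 mm wide (y +-85 mm), level top 158 mm above the counter. Origin at counter height under its middle; x points away from the robot, y to the left, z up. Its front half is free; two squeeze bottles stand at the back (x about +88 mm).
- trim_bin: Trimmings bin (green lever, green stripe at the front of its lid): fixed steel box 200 mm deep, 150 wide, beside the shelf (left or right), 174 mm from middle to middle, square with it. Origin at counter height under its middle; x away from the robot (lever at -x), z up. Shut lid: flat top 160 mm up, x -107 to +100, y +-85 mm: 2 mm above the shelf, gap 4 mm.
- trim_bin_plate (a point): Middle of the near (front) edge of the top of the trimmings bin's steel lid (0.35 to 0.5 kg; 207 x 170 x 5 mm). Shut, it lies 107 mm in front of the bin's middle, 160 mm up. The lid is hinged along its far edge, on an axis 97 mm behind the bin's middle and 153 mm up; as it opens this edge rises and goes back, away from the lever.
- trim_bin_lid (a joint): Opening angle of the trimmings bin's lid: 0 shut, 1.2 rad wide open (its stop). Geared to the lever: the lid turns 4.3 times as far. Nothing holds it up; when let go it falls shut in well under a second and slams, landing at more than 3 rad/s; eased down with the lever (a few seconds for the whole way) it lands softly. Over 2.5 rad/s near the end is a slam.
- trim_bin_lever (a joint): Angle of the green lever: 0 up (at rest, lid shut), 0.279 rad right down (its stop, lid wide open). It turns about a level axis across the bin, 20 mm in front of the bin's middle and 75 mm above the counter. The lid's weight brings it back up.
- trim_bin_paddle (a point): Middle of the top face of the green paddle to press, 70 mm (x) by 76 mm (y), 10 mm thick, on the lever's end; x and y as the bin's. At rest 185 mm in front of the bin's middle (78 mm in front of the lid's edge), 99 mm up, level. It goes down 47 mm to the stop, tilting 0.279 rad, near edge lowest. Pressing takes 8 to 15 N at first, less as the lid rises; keeping it down 3 to 5 N.
- ramekin: White ramekin to push: 58 mm across at the foot, 70 mm at the rim, 45 mm tall, 0.12 to 0.2 kg. Origin at the centre of its underside, z up. It starts on the shut lid of the trimmings bin, upright.
- pack_bin: The other, identical bin, with a blue lever and blue stripe, on the other side of the shelf: to be left shut.
- pack_bin_lid (a joint): Opening angle of the blue bin's lid: 0 shut; must stay shut.
- bottle_a: Red squeeze bottle, 50 mm across, 165 mm tall, standing at the back of the shelf; to be left where it is. Origin under its middle.
- bottle_b: Yellow squeeze bottle, 50 mm across, 165 mm tall, standing at the back of the shelf; to be left where it is. Origin under its middle.
- mill: Dark wooden pepper mill, 54 mm across, 150 mm tall, standing on the counter between the two levers; to be left where it is. Origin under its middle.
- plate: White plate, 210 mm across, on the counter to the right; to be left where it is. Origin under its middle.
- spoon: Spoon, 200 mm long, lying on the counter; to be left where it is. Origin near its middle.
- mix_bowl: Steel bowl, 130 mm across, on the counter to the left; to be left where it is. Origin under its middle.
Not all that is in view belongs to the job. Several things have the shape of the ramekin; the one meant has the colours described above.

How it is judged:
By the outcome, as a careful person would: the job done as asked, in the order asked, and still so for the second after the job is handed in, with the robot touching nothing.
It also fails if it takes over 69 s, if anything falls off the work surface, if the arm or the gripper's body presses on something with over 40 N, if the wrist force passes 120 N, or if a joint passes its speed limit or range.

### The arm

A 7-joint arm with a two-finger parallel gripper is mounted at the origin on the work surface. World frame = base frame: x ahead of the robot, y to its left, z up, the work surface at z = 0. Lengths are in m, angles in rad, forces in N, time in s.
With the tool pointing down it reaches from about 0.4 to 0.85 m from the base axis. Payload 4.5 kg.
Tool frame: the origin (TCP) lies midway between the tips of the shut fingers; the grasp point (between the pads) lies 19 mm behind it; z points along the fingers, y is the line along which they close (so a half turn about z gives the same grasp; the last joint's range is limited). The gripper opens to 85 mm and grips with 20 to 120 N. Pads are 22 mm wide; open, the fingers measure 114 mm over their backs; the gripper's body (76 mm by 85 mm) begins 54 mm behind the grasp point. The pads swing forward as they close: fully open they stand 13 mm farther back than shut.
Start: joints at [1.143, 0.689, -0.195, 1.565, 0.157, 0.902, -0.215], TCP at [0.279, -0.56, 0.231] pointing down, gripper open.
Joint ranges: [-3.01, 3.01], [-0.46, 2.08], [-1.47, 1.51], [0.13, 2.56], [-1, 4.14], [0.04, 2.09], [-2.66, 2.66]. Speed limits (rad/s): [2.57, 2.57, 3.14, 3.14, 3.14, 3.14, 3.14].

### API

Orientations are given as a 3x3 rotation matrix whose columns are the frame's x, y, z axes.
In Python, from cell import arm, imaging gives the robot as it stands.
- The arm moves only by the shell command python3 -m crank 'ROWS'. ROWS is JSON, one flat list of numbers, 5 for each row, row after row: the shift along the tool's x, y, z in mm, then the turn about the tool's z in rad, then the finger opening in mm, from 0 to 85.4. In form: [dx, dy, dz, roll, grip, dx, dy, dz, roll, grip, ...]. A call has 1 to 10 rows; each row is the pose to reach, as a shift and turn from the pose commanded when the call began, along the tool's axes at that moment; what a row does not reach only later rows make up. A row lasts 1/8 s, in which the tool goes at most 62.5 mm and 10.7 degrees, less where a joint would pass 70% of its speed; a pose out of reach is approached as far as the arm can. A call with a gripper value outside its range is refused whole. The fingers move at their own pace and stop on an object; the grip force is fixed at half the most. Time passes only in rows, so rows that repeat a pose let the fingers close. It gives the time, the measured TCP pose, the force, the opening and the grip force at its end, in the units of the state.
- arm.get_state(): the state, without advancing time (a new reading comes with each control period).
- imaging.get_image(name): name is "side" or "top"; returns a dict with "image" (480x640x3 uint8, red, green, blue), "range_z" (480x640 float32, m along the optical axis (not along the pixel's ray), 0 where there is no reading), "K" (3x3 intrinsics, pixels), "position" and "rotation" of the camera in the world. Camera axes: x right, y down, z forward; pixel columns grow to the right and rows downward; lengths in m; the calibration is good to about 2 mm. A picture is of the moment at which its call begins.
- arm.job_done(): hands the job in; it is judged then, once.
Trained networks look in a picture, given as the dict that the camera call returned (one of the last four; its "shot" number tells which), for a name from the list of things; names that differ only in an ending like _2 or _b are one class to them, and where a whole thing is asked for, a point or a joint stands for the part that bears it (a point fixed in the world has none). Each returns a list of dicts, best first, with "p" (0 to 1); they miss things now and then, are a little off and sometimes report something else, mostly with a low value. They report only what shows in the picture. A call takes as long as a camera call. They do not tell look-alikes from the thing itself.
- imaging.cut_out(picture, thing): "mask" (480x640 bool, what is visible of it) and "rect" ([centre column, centre row, width, height] in pixels, round what is visible of it).
The state is a dict: "clock": time; "joint_pos": joint angles; "joint_velocities": joint speeds; "tau": joint torques, N m; "ee_pos": TCP position; "orientation": TCP orientation; "wrist_force": force on the tool from outside, world axes, zero at the start; "torque": the same for the moment, N m; "gripper_width": finger opening in m; "grip_force": force on a finger pad.
Only numpy, scipy, OpenCV 4.12 (cv2) and the standard library are available. Lean on these libraries where they do the work, as an engineer would, in place of code of your own. Each camera call takes 0.05 s, during which the arm holds its last target. There are 200 camera calls.

## Working session

There is one attempt and no reset: what is moved stays moved. The work goes in short steps, Python scripts to look and compute and a shell command to move; the robot and the scene stay as the last step left them, time stands still between calls to the robot, and variables do not carry over. Pictures are saved under pics/ and viewed, at most 10 in all, crops included, and the job is handed in when it is done.

```bash
mkdir -p pics; ls; cat > h.py <<'E'
import numpy as np, cv2
from cell import arm, imaging
def pts(d,mask=None):
    z=d["range_z"]; v,u=np.nonzero((z>0) if mask is None else (mask&(z>0)))
    zz=z[v,u]; K=np.array(d["K"])
    c=np.stack([(u-K[0,2])/K[0,0]*zz,(v-K[1,2])/K[1,1]*zz,zz],1)
    return c@np.array(d["rotation"]).T+np.array(d["position"]),u,v
E
python3 - <<'E'
from h import *
s=arm.get_state(); print({k:np.round(v,3).tolist() for k,v in s.items()})
ims=[]
for n in("top","side"):
    d=imaging.get_image(n); ims.append(d["image"]); cv2.imwrite(f"pics/{n}0.png",d["image"][:,:,::-1])
    print(n,np.round(d["position"],3),np.round(d["rotation"],3).tolist())
    for t in("ramekin","trim_bin_plate","trim_bin_paddle","shelf","trim_bin","mill","bottle_a"):
        for r in imaging.cut_out(d,t)[:4]:
            p,u,v=pts(d,r["mask"]); 
            if len(p): print(t,round(r["p"],2),np.round(r["rect"]),"med",np.round(np.median(p,0),3),"lo",np.round(np.percentile(p,2,0),3),"hi",np.round(np.percentile(p,98,0),3), d["image"][v,u].mean(0).round())
E
```

```text
pics
{'clock': 0.0, 'joint_pos': [1.143, 0.69, -0.195, 1.566, 0.157, 0.903, -0.215], 'joint_velocities': [0.001, -0.001, 0.0, -0.0, -0.002, -0.001, 0.001], 'tau': [0.001, -53.96, -1.267, -15.854, 0.009, 0.009, 0.0], 'ee_pos': [0.278, -0.559, 0.23], 'orientation': [[0.895, 0.446, -0.001], [0.446, -0.895, 0.002], [-0.0, -0.002, -1.0]], 'wrist_force': [0.432, -0.035, -0.111], 'torque': [-0.035, 0.019, -0.019], 'grip_force': 0.0, 'gripper_width': 0.085}
top [0.276 0.002 1.796] [[0.026, -0.986, 0.163], [-1.0, -0.027, -0.006], [0.01, -0.163, -0.987]]
ramekin 0.79 [246. 267.  23.  29.] med [0.493 0.246 0.01 ] lo [ 0.46   0.212 -0.003] hi [0.523 0.275 0.049] [20. 84. 78.]
ramekin 0.68 [295. 220.  25.  28.] med [0.611 0.091 0.17 ] lo [0.574 0.06  0.159] hi [0.638 0.121 0.209] [112. 106.  98.]
ramekin 0.67 [239. 217.  21.  25.] med [0.655 0.271 0.011] lo [ 0.619  0.236 -0.001] hi [0.683 0.299 0.05 ] [21. 19. 18.]
ramekin 0.51 [501. 289.  67.  65.] med [ 0.446 -0.546  0.01 ] lo [ 0.354 -0.635 -0.003] hi [ 0.538 -0.45   0.023] [131. 121. 111.]
trim_bin_plate 0.78 [297. 217.  72.  79.] med [0.636
[... 1611 characters left out ...]
.071  0.159] lo [ 0.545 -0.176  0.1  ] hi [0.777 0.007 0.168] [120. 109. 105.]
shelf 0.16 [282. 259.  81.  49.] med [0.652 0.11  0.161] lo [0.528 0.005 0.154] hi [0.728 0.176 0.165] [106. 110.  98.]
trim_bin 0.6 [304. 276. 122.  78.] med [0.624 0.148 0.143] lo [0.432 0.005 0.016] hi [0.73  0.174 0.164] [76. 82. 71.]
mill 0.78 [358. 239.  24.  41.] med [ 0.438 -0.088  0.074] lo [ 0.412 -0.232  0.   ] hi [ 0.461 -0.077  0.145] [44. 29. 21.]
bottle_a 0.69 [256. 184.  16.  53.] med [ 0.728 -0.108  0.267] lo [ 0.717 -0.143  0.16 ] hi [ 0.757 -0.094  0.315] [92. 72.  7.]
bottle_a 0.58 [252. 204.  21.  49.] med [ 0.732 -0.016  0.238] lo [ 0.712 -0.035  0.166] hi [ 0.756 -0.007  0.3  ] [71. 10.  8.]
```

```bash
python3 - <<'E'
import cv2
a=cv2.imread("pics/top0.png")[140:340,200:440]; cv2.imwrite("pics/crop0.png",cv2.resize(a,None,fx=3,fy=3,interpolation=cv2.INTER_CUBIC))
E
python3 - <<'E'
from h import *
# yaw of the bin/shelf: fit lid and shelf top outlines
d=imaging.get_image("top")
for t in("trim_bin_plate","shelf"):
    r=imaging.cut_out(d,t)[0]; p,u,v=pts(d,r["mask"]); q=p[abs(p[:,2]-.16)<.008]
    b=cv2.minAreaRect((q[:,:2]*1000).astype(np.float32)); print(t,np.round(b[0]),np.round(b[1]),b[2])
for n in("bottle_a",):
    pass
for n in("top","side"):
    d=imaging.get_image(n)
    for r in imaging.cut_out(d,"ramekin"):
        p,u,v=pts(d,r["mask"]); q=p[(p[:,2]>.196)&(p[:,2]<.215)]
        if len(q)>5: print(n,len(q),cv2.minEnclosingCircle((q[:,:2]*1000).astype(np.float32)),q[:,2].max())
    r=imaging.cut_out(d,"trim_bin_paddle")
    for k in r[:1]:
        p,u,v=pts(d,k["mask"]); q=p[(p[:,2]>.09)&(p[:,2]<.108)]; print("pad",cv2.minAreaRect((q[:,:2]*1000).astype(np.float32)),np.median(q,0))
E
```

```text
trim_bin_plate [632.  85.] [213. 170.] 5.57448673248291
shelf [662. -87.] [241. 170.] 5.384625434875488
top 121 ((606.6952514648438, 88.92383575439453), 35.1777458190918) 0.21196317095900952
pad ((463.1143798828125, 79.99395751953125), (97.61129760742188, 98.04875946044922), 4.424093723297119) [0.45164971 0.0682551  0.09879708]
side 202 ((608.0423583984375, 90.3173599243164), 37.24693298339844) 0.20957148648927837
pad ((566.653564453125, 113.86235046386719), (335.05792236328125, 106.53606414794922), 24.56861686706543) [0.47257039 0.09597101 0.09906052]
```

View pics/crop0.png

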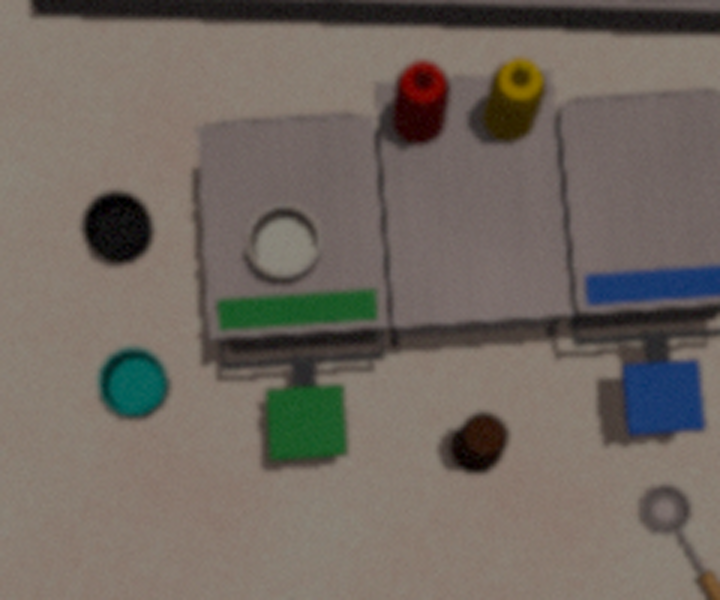

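View pics/side0.png

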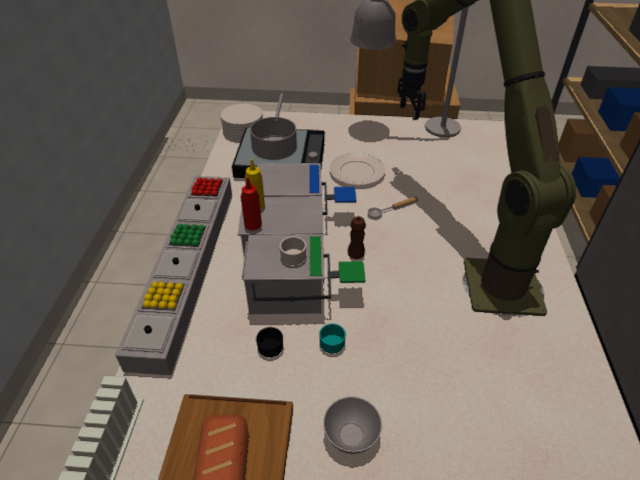

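The white ramekin sits on the green-striped lid at top px (295,221), and that is the one meant. The black one (239,217) and the teal one (246,267) stand on the counter and have the wrong colours. In the world frame, the trim bin is at about (0.635, 0.085) with yaw 5.4°, the shelf is to its right, and the ramekin is at (0.607, 0.090). The paddle should then be at (0.451, 0.068), which agrees with the measurement.

Next I move behind the ramekin, on its left.

```bash
python3 -m crank '[0,0,-40,0,40, 300,-244,-40,-0.6,40, 300,-244,-40,-0.6,40, 604,-488,-40,-1.2,40, 604,-488,-40,-1.2,40, 604,-488,-40,-1.2,40, 604,-488,-40,-1.2,40, 604,-488,-40,-1.2,40, 604,-488,-40,-1.2,40, 604,-488,-40,-1.2,40]'; python3 -c "
from h import *
s=arm.get_state();print(np.round(s['joint_pos'],2),np.round(s['orientation'],3).tolist())"
```

```text
clock: 2.5
ee_pos: [0.5134, -0.0465, 0.2715]
orientation: [[-0.09, 0.996, 0.001], [0.996, 0.09, -0.0], [-0.001, 0.001, -1.0]]
wrist_force: [0.5, -0.9, 0.4]
gripper_width: 0.04
grip_force: 0.0
[ 0.34  0.53 -0.54  1.83  0.35  0.87 -0.27] [[-0.09, 0.996, 0.001], [0.996, 0.09, -0.0], [-0.001, 0.001, -1.0]]
```

```bash
python3 -m crank '[185,105,0,0,40, 185,105,0,0,40, 185,105,0,0,40, 185,105,0,0,40, 185,105,0,0,40, 185,105,0,0,40, 185,105,0,0,40]'
```

```text
clock: 3.38
ee_pos: [0.6002, 0.1434, 0.2713]
orientation: [[-0.088, 0.996, -0.0], [0.996, 0.088, -0.002], [-0.002, -0.0, -1.0]]
wrist_force: [0.3, 0.3, 0.9]
gripper_width: 0.0399
grip_force: 0.0
```

```bash
python3 -m crank '[5,1,40,0,40, 5,1,70,0,40, 5,1,85,0,40, 5,1,95,0,40, 5,1,99,0,40, 5,1,99,0,40]'; python3 - <<'E'
from h import *
d=imaging.get_image("side"); a=d["image"][190:310,220:380,::-1]; cv2.imwrite("pics/s1.png",cv2.resize(a,None,fx=4,fy=4,interpolation=cv2.INTER_CUBIC))
E
```

```text
clock: 4.12
ee_pos: [0.6012, 0.1509, 0.1728]
orientation: [[-0.091, 0.996, 0.001], [0.996, 0.091, 0.0], [0.0, 0.001, -1.0]]
wrist_force: [0.0, 0.8, 0.3]
gripper_width: 0.0399
grip_force: 0.0
```

View pics/s1.png

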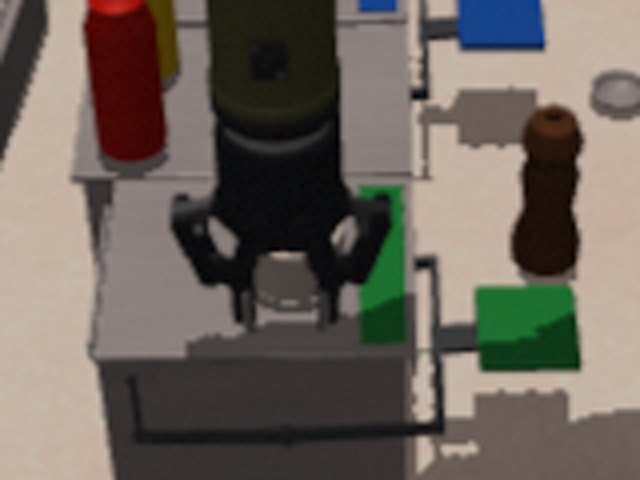

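The fingers stand centred behind the ramekin, and their tips are clear of the lid. Now I push slowly.

```bash
python3 -m crank '[-10,0,0,0,40, -17,0,0,0,40, -24,0,0,0,40, -31,0,0,0,40, -38,0,0,0,40, -45,0,0,0,40, -52,0,0,0,40, -59,0,0,0,40, -66,0,0,0,40, -73,0,0,0,40]'; python3 -m crank '[-7,0,0,0,40, -14,0,0,0,40, -21,0,0,0,40, -28,0,0,0,40, -35,0,0,0,40, -42,0,0,0,40, -49,0,0,0,40, -56,0,0,0,40, -56,0,0,0,40]'; python3 - <<'E'
from h import *
for n in("top","side"):
    d=imaging.get_image(n)
    for r in imaging.cut_out(d,"ramekin"):
        p,u,v=pts(d,r["mask"]); q=p[(p[:,2]>.19)&(p[:,2]<.215)]
        if len(q)>5: print(n,r["p"],len(q),cv2.minEnclosingCircle((q[:,:2]*1000).astype(np.float32)),q[:,2].max())
a=d["image"][190:310,220:380,::-1]; cv2.imwrite("pics/s2.png",cv2.resize(a,None,fx=4,fy=4,interpolation=cv2.INTER_CUBIC))
E
```

```text
clock: 5.42
ee_pos: [0.6075, 0.0777, 0.1723]
orientation: [[-0.091, 0.996, 0.0], [0.996, 0.091, 0.0], [0.0, 0.0, -1.0]]
wrist_force: [-1.0, 1.6, 1.6]
gripper_width: 0.0398
grip_force: 1.0
clock: 6.55
ee_pos: [0.6122, 0.0201, 0.1717]
orientation: [[-0.089, 0.996, -0.001], [0.996, 0.089, -0.002], [-0.002, -0.002, -1.0]]
wrist_force: [0.4, 0.1, -0.6]
gripper_width: 0.0402
grip_force: 0.0
side 0.81 80 ((616.7215576171875, 7.849692344665527), 19.524246215820312) 0.20979693379221975
side 0.27 23 ((720.4622192382812, -109.43314361572266), 8.844498634338379) 0.21258119871962378
```

View pics/s2.png

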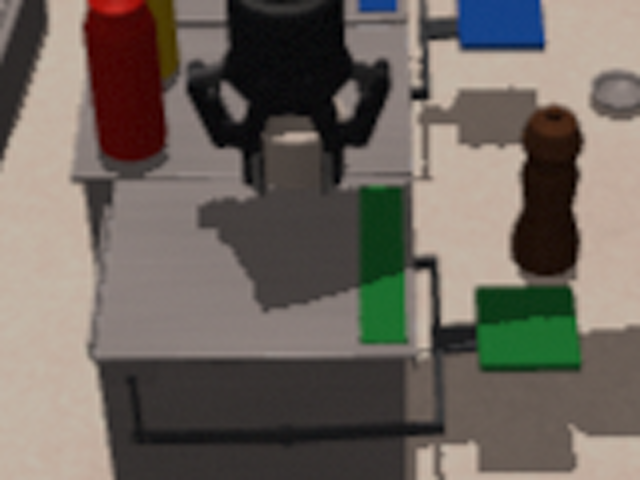

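The ramekin is upright and moving straight across the gap. I finish the push, then back off and rise.

```bash
python3 -m crank '[-7,0,0,0,40, -14,0,0,0,40, -21,0,0,0,40, -28,0,0,0,40, -35,0,0,0,40, -42,0,0,0,40, -49,0,0,0,40, -54,0,0,0,40, -57,0,0,0,40, -57,0,0,0,40]'; python3 -m crank '[8,0,0,0,40, 25,0,0,0,40, 30,0,-20,0,40, 30,0,-60,0,40, 30,0,-80,0,40, 40,-60,-80,0,40, 60,-120,-80,0,0, 90,-180,-80,0,0, 90,-180,-80,0,0, 90,-180,-80,0,0]'; python3 - <<'E'
from h import *
for n in("top","side"):
    d=imaging.get_image(n); cv2.imwrite(f"pics/{n}3.png",d["image"][:,:,::-1])
    for t in ("ramekin","bottle_a","trim_bin_paddle"):
      for r in imaging.cut_out(d,t):
        p,u,v=pts(d,r["mask"]); q=p[(p[:,2]>.19)&(p[:,2]<.215)] if t=="ramekin" else p
        if len(q)>5: print(n,t,round(r["p"],2),len(q),cv2.minEnclosingCircle((q[:,:2]*1000).astype(np.float32)),np.round(np.median(q,0),3))
    if n=="top":
        a=d["image"][140:340,200:440,::-1]; cv2.imwrite("pics/t3.png",cv2.resize(a,None,fx=3,fy=3,interpolation=cv2.INTER_CUBIC))
E
```

```text
clock: 8.0
ee_pos: [0.6177, -0.0349, 0.1722]
orientation: [[-0.091, 0.996, -0.0], [0.996, 0.091, -0.0], [-0.0, -0.0, -1.0]]
wrist_force: [0.3, 1.3, -0.8]
gripper_width: 0.0402
grip_force: 0.3
clock: 9.25
ee_pos: [0.4309, 0.0399, 0.2528]
orientation: [[-0.093, 0.996, 0.002], [0.996, 0.093, 0.0], [0.0, 0.002, -1.0]]
wrist_force: [-0.1, -0.3, -1.0]
gripper_width: -0.0001
grip_force: 0.0
top ramekin 0.73 146 ((622.719482421875, -71.8864974975586), 35.565067291259766) [ 0.632 -0.069  0.201]
top bottle_a 0.95 478 ((785.2626953125, -131.02821350097656), 70.74647521972656) [ 0.73  -0.117  0.266]
top bottle_a 0.67 437 ((777.8267822265625, -36.46699523925781), 67.71310424804688) [ 0.724 -0.033  0.269]
top bottle_a 0.35 482 ((622.6047973632812, -70.32184600830078), 35.07234191894531) [ 0.628 -0.072  0.167]
top bottle_a 0.27 4225 ((577.0281982421875, 121.71446990966797), 204.79510498046875) [0.632 0.09  0.16 ]
top trim_bin_paddle 0.47 47 ((431.30950927734375, 91.79399108886719), 17.67644500732422) [0.427 0.094 0.098]
top trim_bin_paddle 0.39 411 ((734.8117065429688, -34.33024215698242), 24.98927116394043) [ 0.723 -0.033  0.27 ]
side ramekin 0.61 210 ((620.97900390625, -69.9701919555664), 37.259395599365234) [ 0.623 -0.066  0.199]
side bottle_a 0.88 775 ((736.8648681640625, -54.07390213012695), 50.719505310058594) [ 0.732 -0.016  0.239]
side bottle_a 0.67 368 ((797.1529541015625, -246.38914489746094), 220.45021057128906) [ 0.73  -0.108  0.269]
side trim_bin_paddle 0.92 962 ((553.1644897460938, 62.44832229614258), 179.80052185058594) [0.475 0.084 0.096]
side trim_bin_paddle 0.63 500 ((631.172607421875, -88.78223419189453), 58.38259506225586) [ 0.625 -0.075  0.186]
```

View pics/t3.png

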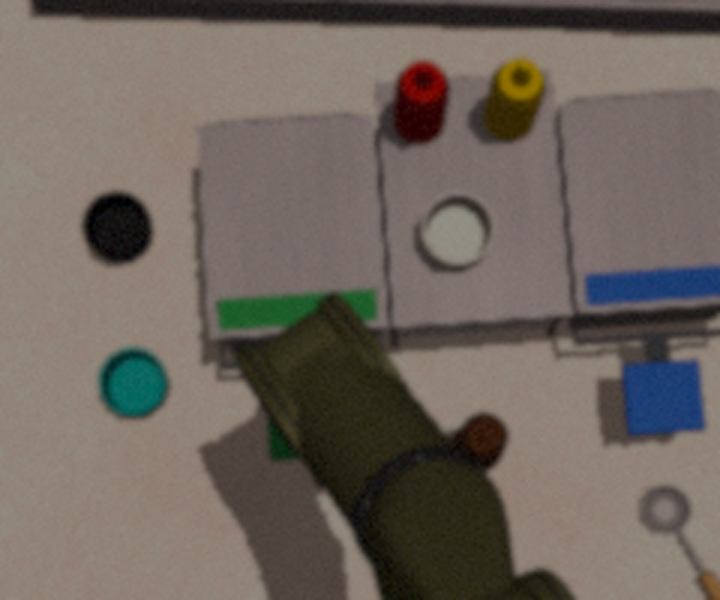

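View pics/side3.png

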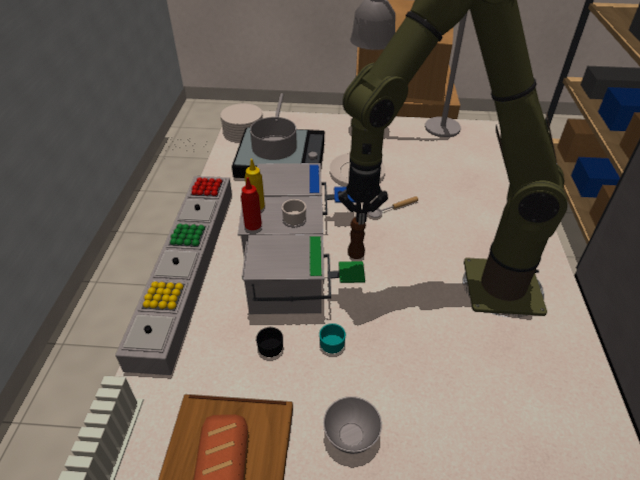

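The ramekin stands upright at (0.622, −0.071), bin y ≈ −154 mm, so it is wholly on the shelf with its rim 34 mm clear of the lid, and the bottles have not moved. Next I take the shut fingers to the paddle.

```bash
python3 -m crank '[26,13,20,0,0, 26,13,70,0,0, 26,13,110,0,0, 26,13,130,0,0, 26,13,140,0,0, 26,13,140,0,0]'; python3 -m crank '[0,0,4,0,0, 0,0,8,0,0, 0,0,12,0,0, 0,0,16,0,0, 0,0,20,0,0, 0,0,24,0,0, 0,0,24,0,0]'
```

```text
clock: 10.4
ee_pos: [0.441, 0.0659, 0.1121]
orientation: [[-0.091, 0.996, -0.0], [0.996, 0.091, -0.0], [-0.0, -0.0, -1.0]]
wrist_force: [-0.2, 0.7, 0.3]
gripper_width: 0.0
grip_force: 0.0
clock: 11.28
ee_pos: [0.4401, 0.0657, 0.0885]
orientation: [[-0.091, 0.996, -0.001], [0.996, 0.091, -0.001], [-0.001, -0.001, -1.0]]
wrist_force: [-2.9, -0.7, 8.4]
gripper_width: -0.0002
grip_force: 4.3
```

```bash
python3 -m crank '[0,0,4,0,0, 0,0,8,0,0, 0,0,12,0,0, 0,0,16,0,0, 0,0,20,0,0, 0,0,24,0,0, 0,0,28,0,0, 0,0,32,0,0, 0,0,36,0,0, 0,0,36,0,0]'; python3 -m crank '[0,0,2,0,0, 0,0,3,0,0, 0,0,3,0,0]'
```

```text
clock: 12.52
ee_pos: [0.441, 0.0658, 0.0524]
orientation: [[-0.091, 0.996, 0.0], [0.996, 0.091, -0.0], [-0.0, 0.0, -1.0]]
wrist_force: [-1.0, 0.6, 6.7]
gripper_width: -0.0002
grip_force: 3.4
clock: 12.9
ee_pos: [0.4412, 0.0659, 0.0516]
orientation: [[-0.091, 0.996, 0.003], [0.996, 0.091, -0.0], [-0.0, 0.003, -1.0]]
wrist_force: [-4.5, -1.5, 37.5]
gripper_width: 0.0001
grip_force: 18.5
```

The lever is at its stop, with 37 N on the wrist. I ease off slightly, check the lid and hold.

```bash
python3 -m crank '[0,0,-1,0,0, 0,0,-2,0,0, 0,0,-2,0,0]'; python3 - <<'E'
from h import *
d=imaging.get_image("side"); cv2.imwrite("pics/s4.png",d["image"][100:400,160:480,::-1])
p,u,v=pts(d); b=np.array([.6355,.085]); ex=np.array([.9956,.094]); ey=np.array([-.094,.9956])
x=(p[:,:2]-b)@ex; y=(p[:,:2]-b)@ey
k=(abs(y)<75)&(abs(y)<.08)&(x>0)&(x<.12)&(p[:,2]>.19)&(p[:,2]<.36)
c=np.polyfit(p[k,2],x[k],1); print(k.sum(),"lid angle",np.arctan2(1,-c[0]),p[k,2].max())
E
```

```text
clock: 13.28
ee_pos: [0.4411, 0.0658, 0.0521]
orientation: [[-0.091, 0.996, 0.001], [0.996, 0.091, -0.0], [-0.0, 0.001, -1.0]]
wrist_force: [-1.6, 0.1, 17.1]
gripper_width: 0.0002
grip_force: 8.1
856 lid angle 1.1555578991225237 0.35030116494776686
```

View pics/s4.png

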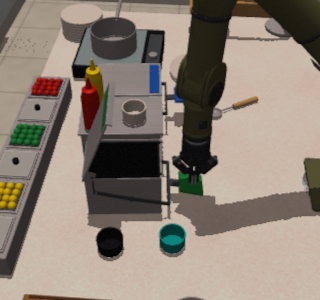

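The lid stands wide open (about 1.2 rad) against its stop, and the ramekin has not moved. I hold for 3.6 s, then ease it up.

```bash
for i in 1 2 3; do python3 -m crank '[0,0,0,0,0, 0,0,0,0,0, 0,0,0,0,0, 0,0,0,0,0, 0,0,0,0,0, 0,0,0,0,0, 0,0,0,0,0, 0,0,0,0,0, 0,0,0,0,0, 0,0,0,0,0]' | grep -E "clock|ee_pos|force"; done
python3 -m crank '[0,0,-1,0,0, 0,0,-2,0,0, 0,0,-3,0,0, 0,0,-4,0,0, 0,0,-5,0,0, 0,0,-6,0,0, 0,0,-7,0,0, 0,0,-8,0,0, 0,0,-9,0,0, 0,0,-10,0,0]' | grep -E "clock|ee_pos|force"
```

```text
clock: 14.58
ee_pos: [0.441, 0.0659, 0.0521]
wrist_force: [-2.0, -0.0, 16.4]
grip_force: 8.1
clock: 15.82
ee_pos: [0.441, 0.0658, 0.0521]
wrist_force: [-3.2, 0.1, 15.6]
grip_force: 8.1
clock: 17.08
ee_pos: [0.4411, 0.0658, 0.0521]
wrist_force: [-1.6, -0.3, 16.4]
grip_force: 8.1
clock: 18.32
ee_pos: [0.4405, 0.0657, 0.0613]
wrist_force: [-3.3, 0.1, 4.3]
grip_force: 1.9
```

```bash
for i in 1 2 3 4; do python3 -m crank '[0,0,-1,0,0, 0,0,-2,0,0, 0,0,-3,0,0, 0,0,-4,0,0, 0,0,-5,0,0, 0,0,-6,0,0, 0,0,-7,0,0, 0,0,-8,0,0, 0,0,-9,0,0, 0,0,-10,0,0]' | grep -E "clock|ee_pos|force"; done
```

```text
clock: 19.58
ee_pos: [0.4404, 0.0657, 0.0714]
wrist_force: [-6.2, 0.3, 5.4]
grip_force: 3.1
clock: 20.82
ee_pos: [0.4405, 0.0658, 0.0816]
wrist_force: [-6.5, -0.5, 7.4]
grip_force: 3.9
clock: 22.08
ee_pos: [0.4411, 0.0658, 0.0918]
wrist_force: [-5.1, -0.1, 8.6]
grip_force: 4.4
clock: 23.32
ee_pos: [0.4418, 0.0662, 0.1013]
wrist_force: [0.3, -0.3, 0.2]
grip_force: 0.0
```

The lever is fully up and the contact force fell to zero smoothly. I lift clear and check.

```bash
python3 -m crank '[0,0,-10,0,0, 0,0,-40,0,0, 0,0,-90,0,0, 0,0,-130,0,0, 0,-20,-150,0,0, 0,-20,-150,0,0, 0,-20,-150,0,0, 0,-20,-150,0,0]' | grep -E "clock|ee_pos|force"; python3 - <<'E'
from h import *
d=imaging.get_image("side"); cv2.imwrite("pics/s5.png",d["image"][100:400,160:480,::-1])
r=imaging.cut_out(d,"trim_bin_plate")[0]; p,u,v=pts(d,r["mask"]); print(np.round(np.percentile(p,[5,50,95],0),3))
E
```

```text
clock: 24.32
ee_pos: [0.4211, 0.0641, 0.2506]
wrist_force: [0.1, -0.7, 0.0]
grip_force: 0.0
[[0.537 0.008 0.157]
 [0.632 0.094 0.161]
 [0.722 0.168 0.164]]
```

View pics/s5.png

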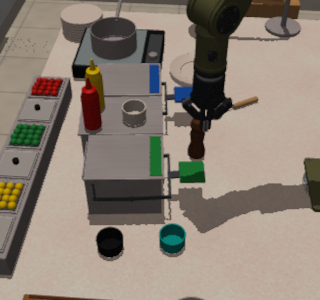

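The lid is shut (median height 161 mm), the lever is up, the ramekin stands on the shelf, and everything else is where it was.

```bash
python3 -c "
from cell import arm
print(arm.job_done())"
```

```text
the job is handed in; nothing more can be done
None
```

The job is done and handed in: the ramekin was slid onto the shelf, the lid was held wide open for over three seconds and eased shut with the lever, and nothing else looked moved in the camera views.

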